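# Click the densitometer's turret to its widest opening and take a reading

### The job

Take an open-beam reading on the bench densitometer: with the fingertips, push the turret round gently by its tabs until the widest opening (the one with six dots) has clicked in under the lens, and only then press the round measuring key on top of the head fully down and let it come up again. Only push and press, do not grasp or lift anything; leave the densitometer standing where it is and the small things around it undisturbed.

Things in the scene. Friction and masses are not known exactly. Their poses are not given: they have to be found in the camera images.
- densitometer: Bench densitometer, 2 kg, loose on four rubber feet. Origin under it at worktop level, on the turret's upright axis; x points to its rear (away from the robot at zero yaw), z up. Grey plinth: x -60 to +170 mm, y +-90 mm, top 45 mm above the worktop. It carries a white column at the rear with an overhanging head, and the turret in front of it.
- turret_axis (a point): Centre of the turret's upper face, 70 mm above the worktop. The turret is a flat aluminium disc 144 mm across with a black hub (40 mm across, 10 mm high) and six round openings on a circle of 48 mm radius, 60 degrees apart: 24 mm, then counter-clockwise from above 4, 7, 10, 13, 16 mm. Dots inboard of each number them by size: one dot for 4 mm up to six dots for 24 mm.
- wide_tab (a point): Push tab of the widest opening, at 94 mm from the turret's axis, 71 mm above the worktop; turns with the turret. There are six like grey tabs, one outboard of each opening, level bars sticking out from the rim, 68 to 104 mm from the axis, 14 mm wide, 64 to 78 mm above the worktop, some 80 mm of gap between them. The front ones stand out beyond the plinth over the worktop.
- turret (a joint): Turret angle, rad, counter-clockwise positive from above; 0 (or any whole turn) puts the widest opening under the lens. Turns endlessly either way and clicks every 1.047 rad. A tab points along the densitometer's x turned by this angle + k x 1.047. A tab needs up to about 2.5 N until just past half way to the next click, then snaps on by itself; left before that it springs back.
- wide_opening (a point): Centre of the widest opening (24 mm across, six dots), at the turret's upper face, 70 mm above the worktop, 48 mm from the turret's axis; turns with the turret.
- lens (a point): Point on the lens axis just under the black lens barrel (30 mm across, end 76 mm above the worktop) that hangs from the head, 74 mm above the worktop, fixed to the densitometer 48 mm from the turret's axis towards +x. An opening is in the beam when its centre is straight under this point.
- head_top (a point): Centre of the head's top, 146 mm above the worktop, 95 mm behind the turret's axis (+x). The white head spans x 21 to 169 mm, y +-42 mm, underside 102 mm above the worktop; the column under it begins at x 113 mm. A flat display lies on its front half, the measuring key behind it.
- measure_key_top (a point): Centre of the top of the round grey measuring key, 28 mm across, in a black collar 44 mm across on top of the head, 110 mm behind the turret's axis (+x); up, its top is 168 mm above the worktop, 10 mm above the collar. Moves down with the key.
- measure_key (a joint): Travel of the measuring key in m: 0 up, 0.006 fully down (still 4 mm above its collar); the spring gives from 1.8 N, needs 6 N to be fully down, and returns the key.
- vial_a: Small screw-cap glass vial, 21 mm across, 44 mm tall; loose bystander beside the densitometer, origin at the centre of its underside.
- vial_b: Small screw-cap glass vial, 21 mm across, 44 mm tall; loose bystander beside the densitometer, origin at the centre of its underside.
- vial_c: Small screw-cap glass vial, 21 mm across, 44 mm tall; loose bystander beside the densitometer, origin at the centre of its underside.
- dropper_bottle: White screw-cap bottle, 42 mm across, 85 mm tall; loose bystander beside the densitometer, origin at the centre of its underside.
- petri_dish: Covered clear petri dish, 69 mm across, 14 mm high; loose bystander beside the densitometer, origin at the centre of its underside.
- brass_weight: Brass balance weight, 27 mm across, 43 mm tall; loose bystander beside the densitometer, origin at the centre of its underside.
- stain_bottle: Brown screw-cap bottle, 36 mm across, 70 mm tall; loose bystander beside the densitometer, origin at the centre of its underside.

How it is judged (in metres and radians):
On the way, in this order (a step that is already met when the one before it is completed fails the run):
1. the widest opening has clicked in under the lens, the key still up (horizontal distance between wide_opening and lens below 0.005 m and value of joint measure_key below 0.002 m), for 0.3 s.
2. the measuring key is fully down with the widest opening under the lens (horizontal distance between wide_opening and lens below 0.005 m and value of joint measure_key above 0.005 m), for 0.1 s.
At the end, for the whole second after the job is handed in: The centre of the widest opening lies within 5 mm of the lens axis, the turret at rest in its click; the measuring key has been pressed fully down (at least 5 of its 6 mm) after that and is up again (within 1 mm); the densitometer is at rest (horizontal distance between wide_opening and lens below 0.005 m and value of joint measure_key below 0.001 m and angular speed of densitometer below 0.05 rad/s and velocity of joint turret between -0.05 and 0.05 rad/s); the robot touches nothing.
It fails at once if the key is pressed (more than 2.5 mm) while another opening, or none, is under the lens (value of joint measure_key above 0.0025 m and horizontal distance between wide_opening and lens above 0.007 m).
It fails at once if the densitometer is shoved, lifted or turned: moved by more than 15 mm or tipped by more than 5 degrees (distance of densitometer from where it was at the start of the episode above 0.015 m or distance of lens from where it was at the start of the episode above 0.02 m or angle between densitometer's own z axis and vertical above 0.087 rad).
It fails at once if the fingers or the arm press on the densitometer with more than 40 N (contact force between any of the fingers, the arm and densitometer above 40 N).
It fails at once if a thing standing around is moved by more than 15 mm, lifted or knocked over (distance of any of vial_a, vial_b, vial_c, dropper_bottle, petri_dish, brass_weight, stain_bottle from where it was at the start of the episode above 0.015 m or angle between any of vial_a, vial_b, vial_c, dropper_bottle, petri_dish, brass_weight, stain_bottle's own z axis and vertical above 0.5 rad).
It also fails if it takes over 59 s, if anything falls off the work surface, if the arm or the gripper's body presses on something with over 40 N, if the wrist force passes 120 N, or if a joint passes its speed limit or range.

### The arm

A 6-joint arm with a two-finger parallel gripper is mounted at the origin on a cart in front of the work surface, level with it; the furniture and walls round the work are solid. World frame = base frame: x ahead of the robot, y to its left, z up, the work surface at z = 0. Lengths are in mm, angles in degrees, forces in N, time in s.
With the tool pointing down it reaches from about 275 to 750 mm from the base axis. Payload 10.2 kg.
Tool frame: the origin (TCP) lies where the fingers leave the gripper's body, on its centre line; the fingertips stand 64 mm ahead of it and the grasp point (between the pads) lies 45 mm ahead of it; z points along the fingers, y is the line along which they close (so a half turn about z gives the same grasp; the last joint's range is limited). The gripper opens to 88 mm and grips with 3 to 60 N. Pads are 18 mm wide; open, the fingers measure 123 mm over their backs; the gripper's body (75 mm by 187 mm) begins 45 mm behind the grasp point.
Start: joints at [-84.248, 17.928, 85.812, -0, 76.261, -12.8], TCP at [167.027, -497.728, 302.72] pointing down, gripper open.
Joint ranges: [-168.41, 168.41], [-55.51, 124.54], [10.69, 146.95], [-70.63, 250.63], [1, 178], [-165.06, 165.06]. Speed limits (degrees/s): [136.94, 136.94, 172.46, 180, 180, 180].

### API

Orientations are given as a 3x3 rotation matrix whose columns are the frame's x, y, z axes.
In Python, from station import observe, viewer, bot, models gives the robot as it stands.
- The arm moves only by the tool jog_arm, never from a script. Its argument "moves" is a list that holds one entry, the list of rows, each a list of 5 numbers: the shift along the tool's x, y, z in parts of the range, where 1.0 means 800 mm, then the turn about the tool's z in a scale on which 1.0 is 2 pi rad, then the closure, from -1 (fully open) to 1 (shut). In form: [[[tx, ty, tz, spin, claw], ...]]. A call has 1 to 12 rows; each row is the pose to reach, as a shift and turn from the pose commanded when the call began, along the tool's axes at that moment; what a row does not reach only later rows make up. A row lasts 1/12 s, in which the tool goes at most 41.7 mm and 7.16 degrees, less where a joint would pass 70% of its speed; a pose out of reach is approached as far as the arm can. No shift or turn number may pass 1 either way. A call with a gripper value outside its range is refused whole. The fingers move at their own pace and stop on an object; "newtons" is the grip in N (left out, the last holds). Time passes only in rows, so rows that repeat a pose let the fingers close. It gives the time, the measured TCP pose, the force, the opening and the grip force at its end, in the units of the state.
- observe(): the state, without advancing time (a new reading comes with each control period).
- viewer.camera(name): name is "scene" or "side" or "wrist"; returns (picture, depth): 420x560x3 uint8, red, green, blue; 420x560 float32, mm along the optical axis (not along the pixel's ray), 0 where there is no reading.
- viewer.camera_model(name): a dict with "K" (3x3 intrinsics, pixels), "extrinsics" (4x4, takes a point from world to camera coordinates); the wrist camera has in their place "T_tool_cam" (4x4, takes a point from camera to tool coordinates, whose origin is the TCP and whose axes are the flange's). Camera axes: x right, y up, looking along -z (the intrinsics and any distortion apply to the point x, -y, -z); pixel columns grow to the right and rows downward; lengths in mm; the calibration is good to about 2 mm. A picture is of the moment at which its call begins: read the wrist's pose just before it. camera_model takes no time and is no camera call.
- bot.finish_job(): hands the job in; it is judged then, once.
Trained networks look in the newest picture that a camera, given by its name, has taken for a name from the list of things; names that differ only in an ending like _2 or _b are one class to them, and where a whole thing is asked for, a point or a joint stands for the part that bears it (a point fixed in the world has none). Each returns a list of dicts, best first, with "p" (0 to 1); they miss things now and then, are a little off and sometimes report something else, mostly with a low value. They report only what shows in the picture. A call takes as long as a camera call.
- models.masks_of(camera, label): "region" (420x560 bool, what is visible of it) and "pixel" ([row, column] in pixels, amid what is visible of it).
The state is a dict: "clock": time; "joint_positions": joint angles; "qvel": joint speeds; "tau": joint torques, N m; "position": TCP position; "ee_rot": TCP orientation; "ft_force": force on the tool from outside, world axes, zero at the start; "ft_torque": the same for the moment, N m; "grip_width": opening from 0.0 (shut) to 1.0 (fully open); "finger_force": force on a finger pad.
Only numpy, scipy, OpenCV 4.12 (cv2) and the standard library are available. Lean on these libraries where they do the work, as an engineer would, in place of code of your own. Each camera call takes 0.05 s, during which the arm holds its last target. There are 200 camera calls.

## Working session

There is one attempt and no reset: what is moved stays moved. The work goes in short steps, Python scripts to look and compute and a tool call to move; the robot and the scene stay as the last step left them, time stands still between calls to the robot, and variables do not carry over. Pictures are saved under pics/ and viewed, at most 10 in all, crops included, and the job is handed in when it is done.

Besides the shell and the picture viewer there is one more tool, called after "Call:" as name(argument=value, ...) on one line, values as JSON. jog_arm: Moves the arm, as the interface text tells. Its arguments: {"type":"object","properties":{"moves":{"type":"array","items":{"type":"array","items":{"type":"array","items":{"type":"number"}}}},"newtons":{"type":"number"}},"required":["moves"]}

```bash
mkdir -p pics
cat > h.py <<'E'
import numpy as np, cv2
from station import observe, viewer, bot, models
def shot(n,f=None):
    s=observe(); p,d=viewer.camera(n)
    if f: cv2.imwrite('pics/'+f,p[:,:,::-1])
    return s,p,d
def toworld(n,r,c,z,s=None):
    m=viewer.camera_model(n);K=np.array(m['K'])
    v=np.array([(c-K[0,2])/K[0,0]*z,-(r-K[1,2])/K[1,1]*z,-z,1.])
    if n=='wrist':
        q=np.array(m['T_tool_cam'])@v
        return np.array(s['ee_rot'])@q[:3]+np.array(s['position'])
    return (np.linalg.inv(np.array(m['extrinsics']))@v)[:3]
def topix(n,P):
    m=viewer.camera_model(n);K=np.array(m['K'])
    q=np.array(m['extrinsics'])@np.r_[P,1];return K[1,1]*-q[1]/-q[2]+K[1,2],K[0,0]*q[0]/-q[2]+K[0,2]
E
python3 - <<'E'
from h import *
for n in ('scene','side','wrist'):
    s,p,d=shot(n,n+'0.png'); m=viewer.camera_model(n); print(n,{k:(np.round(v,3).tolist() if not isinstance(v,str) else v) for k,v in m.items()})
    for l in ('densitometer','turret_axis','wide_tab','wide_opening','lens','head_top','measure_key_top','vial_a','dropper_bottle','petri_dish','brass_weight','stain_bottle'):
        for o in models.masks_of(n,l)[:3]:
            r,c=map(int,o['pixel']); R=o['region']; z=d[r,c]
            print(l,round(o['p'],2),(r,c),R.sum(),np.round(toworld(n,r,c,z,s)) if z>0 else None)
print({k:np.round(v,3).tolist() for k,v in s.items()})
E
```

```text
scene {'K': [[481.45, 0.0, 283.901], [0.0, 481.45, 206.627], [0.0, 0.0, 1.0]], 'extrinsics': [[-0.535, -0.845, 0.004, 376.085], [0.576, -0.361, 0.734, -389.338], [-0.619, 0.394, 0.68, -684.969], [0.0, 0.0, 0.0, 1.0]]}
densitometer 0.97 (205, 302) 9043 [605.  18.  69.]
densitometer 0.58 (244, 404) 291 [ 442. -130.   14.]
turret_axis 0.96 (204, 304) 8875 [607.  12.  68.]
wide_tab 0.88 (213, 323) 3232 [558.  -2.  74.]
wide_opening 0.61 (212, 324) 3263 [557.  -3.  77.]
lens 0.6 (201, 302) 8749 [615.  11.  69.]
lens 0.35 (213, 321) 3142 [558.   3.  77.]
head_top 0.69 (145, 297) 87 [676. -14. 167.]
head_top 0.55 (205, 299) 8911 [606.  25.  72.]
vial_a 0.77 (259, 227) 193 [587. 206.  31.]
vial_a 0.63 (209, 380) 198 [ 542. -148.   26.]
vial_a 0.46 (242, 239) 180 [613. 165.  33.]
dropper_bottle 0.93 (210, 209) 680 [702. 186.  62.]
petri_dish 0.68 (246, 404) 301 [ 438. -126.   15.]
brass_weight 0.8 (273, 252) 240 [533. 180.  27.]
stain_bottle 0.73 (178, 365) 391 [ 623. -169.   48.]
side {'K': [[478.581, 0.0, 286.353], [0.0, 478.581, 216.776], [0.0, 0.0, 1.0]], 'extrinsics': [[-0.451, 0.893, -0
[... 650 characters left out ...]
43 [736. 178.  54.]
stain_bottle 0.87 (233, 173) 469 [ 643. -171.   42.]
wrist {'K': [[357.764, 0.0, 280.867], [0.0, 357.764, 211.877], [0.0, 0.0, 1.0]], 'T_tool_cam': [[0.0, 0.966, 0.258, 66.186], [1.0, -0.0, -0.0, -0.2], [-0.0, 0.258, -0.966, -80.509], [0.0, 0.0, 0.0, 1.0]]}
{'clock': 1.3, 'joint_positions': [-84.248, 17.925, 85.81, 0.001, 76.26, -12.802], 'qvel': [-0.024, -0.082, -0.034, 0.001, -0.129, 0.05], 'tau': [-0.002, -40.211, -25.242, 0.069, 0.032, 0.0], 'position': [167.031, -497.737, 302.755], 'ee_rot': [[0.948, 0.318, 0.0], [0.318, -0.948, -0.0], [-0.0, 0.0, -1.0]], 'ft_force': [0.114, -0.389, 0.139], 'ft_torque': [-0.04, 0.027, 0.023], 'finger_force': 0.0, 'grip_width': 1.005}
```

Run:
```python
import cv2
a=cv2.imread('pics/scene0.png')[100:310,180:440]; cv2.imwrite('pics/sc.png',cv2.resize(a,(780,600)[:1]+(630-30,),interpolation=cv2.INTER_CUBIC))
a=cv2.imread('pics/side0.png')[160:340,130:370]; cv2.imwrite('pics/sd.png',cv2.resize(a,(800,600),interpolation=cv2.INTER_CUBIC))
```

```text
(no output)
```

View pics/sc.png

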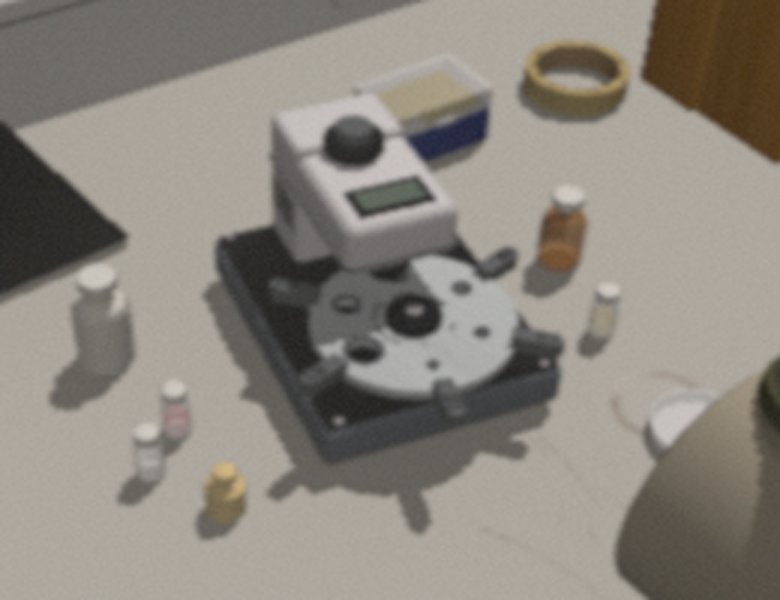

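View pics/sd.png

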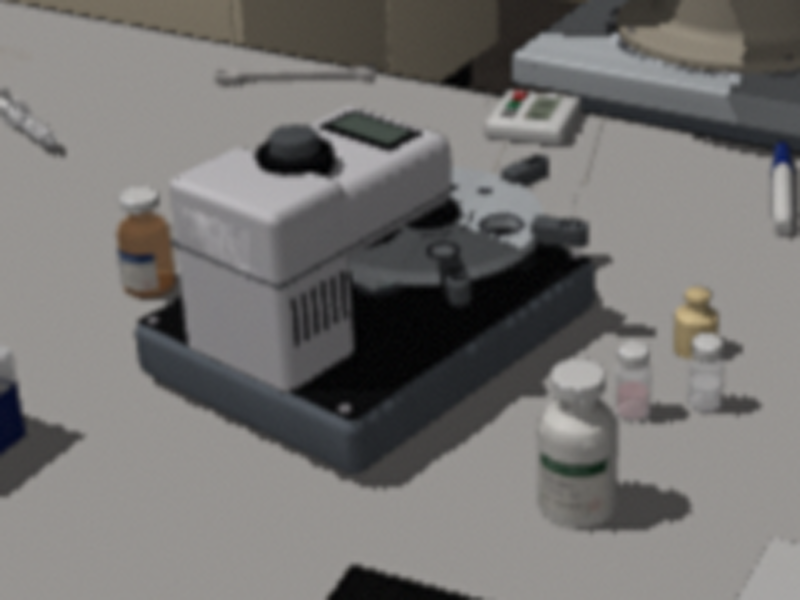

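The scene crop shows the turret with the widest opening at crop (365,348), its tab at about (322,373), the hub at (413,312) and the key at (353,140). The 13 mm opening is hidden under the lens, so the turret should be near +120°. The side view agrees, with the wide opening at (503,223). Next I'll get coarse geometry.

```bash
cat >> h.py <<'E'
def onplane(n,r,c,z,s=None):
    o=toworld(n,r,c,0,s);v=toworld(n,r,c,1,s)-o
    return o+v*(z-o[2])/v[2]
E
python3 - <<'E'
from h import *
for nm,c,r,z in (('hub',413,310,80),('open',365,348,70),('widetab',322,373,78),('frtab',450,398,78),('key',353,130,168),('tabR',540,340,78)):
    print(nm,np.round(onplane('scene',100+r*.35,180+c/3,z)))
for nm,c,r,z in (('open',503,223,70),('key',293,135,168)):
    print('side',nm,np.round(onplane('side',160+r*.3,130+c*.3,z)))
E
```

```text
hub [570.   3.  80.]
open [563.  47.  70.]
widetab [551.  89.  78.]
frtab [488.  32.  78.]
key [673. -13. 168.]
tabR [501. -52.  78.]
side open [564.  51.  70.]
side key [687. -14. 168.]
```

Units first: shifts go in shares of 800 mm and turns go in shares of 2 pi rad. So 390 mm is 0.4875, 180 mm is 0.225.

Call:
jog_arm(moves=[[[0.05,-0.0363,0,0,1],[0.1,-0.0725,0,0,1],[0.15,-0.1088,0,0,1],[0.1875,-0.1375,0,0,1],[0.225,-0.165,0,0,1],[0.2625,-0.1938,0,0,1],[0.3,-0.2213,0,0,1],[0.3375,-0.25,0,0,1],[0.375,-0.275,0,0,1],[0.4125,-0.3025,0,0,1],[0.45,-0.33,0,0,1],[0.4875,-0.3575,0,0,1]]])

```text
clock: 2.95
position: [446.5, -100.6, 302.9]
ee_rot: [[0.948, 0.318, 0.0], [0.318, -0.948, -0.0], [0.0, 0.0, -1.0]]
ft_force: [0.3, -1.6, 0.6]
grip_width: 0.118
finger_force: 0.0
```

To row units: 152 mm is 0.19, 105 mm is 0.1313, 0.48 rad is 0.0764.

Call:
jog_arm(moves=[[[0.0438,-0.0138,0,0.0159,1],[0.0875,-0.0275,0,0.0318,1],[0.1313,-0.0425,0,0.0477,1],[0.1688,-0.055,0,0.0637,1],[0.19,-0.0613,0,0.0764,1],[0.19,-0.0613,0,0.0764,1],[0.19,-0.0613,0,0.0764,1]]])

```text
clock: 3.53
position: [574.4, -7.3, 302.2]
ee_rot: [[0.988, -0.153, -0.001], [-0.153, -0.988, 0.0], [-0.001, 0.0, -1.0]]
ft_force: [0.1, -1.0, -0.7]
grip_width: 0.007
finger_force: 0.0
```

Run:
```python
from h import *
s,p,d=shot('wrist','w1.png'); print(np.round(s['position'],1),np.round(s['ee_rot'],3).tolist(),s['clock'])
cv2.imwrite('pics/w1b.png',cv2.resize(p[:,:,::-1],(800,600),interpolation=cv2.INTER_CUBIC))
np.savez('w1.npz',d=d,p=p,pos=s['position'],rot=s['ee_rot'])
for l in ('turret_axis','wide_tab','wide_opening','measure_key_top','head_top'):
    for o in models.masks_of('wrist',l)[:3]:
        r,c=map(int,o['pixel']); R=o['region']; z=d[r,c]
        print(l,round(o['p'],2),(r,c),R.sum(),np.round(toworld('wrist',r,c,z,s)) if z>0 else None)
```

```text
[574.4  -7.3 302.2] [[0.988, -0.153, -0.001], [-0.153, -0.988, 0.0], [-0.001, 0.0, -1.0]] 3.5333
turret_axis 0.56 (121, 278) 48267 [637. -15. 144.]
wide_tab 0.57 (212, 273) 12361 [560.   2.  78.]
wide_opening 0.8 (207, 271) 13252 [565.   3.  79.]
measure_key_top 0.9 (37, 275) 2133 [682. -20. 167.]
measure_key_top 0.71 (211, 272) 12800 [561.   3.  78.]
measure_key_top 0.32 (235, 121) 873 [547. 166.  27.]
head_top 0.73 (122, 276) 48449 [637. -14. 145.]
```

View pics/w1b.png

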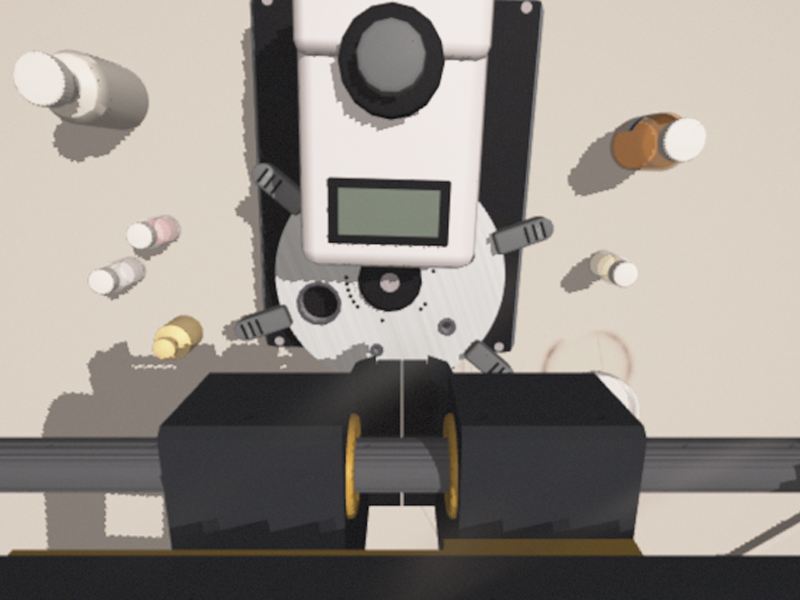

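The wrist picture (800x600) shows the hub at (389,287), the wide opening at (318,302), the wide tab at (262,322), other tabs at (277,188), (523,235) and (487,355), and the key at (391,55). I'll compute their positions on known heights and check them against the depth.

```bash
cat > m.py <<'E'
from h import *
f=np.load('w1.npz');d=f['d'];s=dict(position=f['pos'],ee_rot=f['rot'])
P={}
for nm,c,r,z in (('hub',389,284,80),('open',318,302,70),('wtab',262,322,78),('t2',277,188,78),('t3',523,235,78),('t4',487,355,78),('key',391,55,168),('hl',312,262,146),('hr',471,264,146),('p1',267,2,45),('p2',527,6,45),('p3',279,341,45),('p4',499,347,45)):
    w=onplane('wrist',r/1.4286,c/1.4286,z,s); P[nm]=w
    z=d[int(r/1.4286),int(c/1.4286)]
    print(nm,np.round(w,1),np.round(toworld('wrist',r/1.4286,c/1.4286,z,s),1))
a=lambda u,v:round(np.degrees(np.arctan2(*(P[v]-P[u])[[1,0]])),1)
print('yaw hub-key',a('hub','key'),np.linalg.norm((P['key']-P['hub'])[:2]),'screws',a('p3','p1'),a('p4','p2'),'head',a('hr','hl')-90)
print({k:(a('hub',k),round(np.linalg.norm((P[k]-P['hub'])[:2]),1)) for k in ('open','wtab','t2','t3','t4')})
E
python3 m.py
```

```text
hub [572.4   0.7  80. ] [572.3   0.7  79.5]
open [565.5  47.5  70. ] [559.1  53.1  42.9]
wtab [560.1  82.9  78. ] [559.8  83.3  76.6]
t2 [638.5  56.1  78. ] [638.5  56.4  76.9]
t3 [589.3 -82.9  78. ] [589.2 -83.   77.3]
t4 [516.9 -53.3  78. ] [516.2 -53.5  76.4]
key [681.1 -19.6 168. ] [681.3 -19.6 166.9]
hl [603.1  30.8 146. ] [591.1  46.5  68.4]
hr [590.7 -42.8 146. ] [574.8 -51.2  69.2]
p1 [744.3  46.8  45. ] [744.7  47.   43.8]
p2 [ 718.7 -104.8   45. ] [ 718.9 -105.    44.2]
p3 [536.1  85.1  45. ] [535.8  85.4  43.9]
p4 [508.2 -66.2  45. ] [508.2 -66.2  44.9]
yaw hub-key -10.6 110.54036143549101 screws -10.4 -10.4 head -9.5
{'open': (np.float64(98.4), np.float64(47.4)), 'wtab': (np.float64(98.5), np.float64(83.1)), 't2': (np.float64(40.0), np.float64(86.2)), 't3': (np.float64(-78.6), np.float64(85.3)), 't4': (np.float64(-135.8), np.float64(77.5))}
```

To row units: 176 mm is 0.22, 165 mm is 0.2063.

Call:
jog_arm(moves=[[[-0.05,0.0125,0,0,1],[-0.1,0.025,0,0,1],[-0.1175,0.0288,0.025,0,1],[-0.1175,0.0288,0.0688,0,1],[-0.1175,0.0288,0.1125,0,1],[-0.1175,0.0288,0.1563,0,1],[-0.1175,0.0288,0.1875,0,1],[-0.1175,0.0288,0.2063,0,1],[-0.1175,0.0288,0.22,0,1],[-0.1175,0.0288,0.22,0,1],[-0.1175,0.0288,0.22,0,1]]])

```text
clock: 4.75
position: [477.7, -16.0, 127.0]
ee_rot: [[0.988, -0.156, -0.0], [-0.156, -0.988, 0.0], [-0.0, -0.0, -1.0]]
ft_force: [0.4, -0.2, 0.8]
grip_width: 0.003
finger_force: 0.0
```

Run:
```python
from h import *
print(observe()['ft_force'])
s,p,d=shot('wrist'); a=p
s,q,d=shot('scene'); b=cv2.resize(np.ascontiguousarray(q[100:310,180:440]),(520,420),interpolation=cv2.INTER_CUBIC)
o=np.hstack([cv2.resize(a,(400,300)),cv2.resize(b,(400,300))])
cv2.imwrite('pics/c2.png',o[:,:,::-1])
```

```text
[ 0.43054682 -0.22439013  0.79573327]
```

View pics/c2.png

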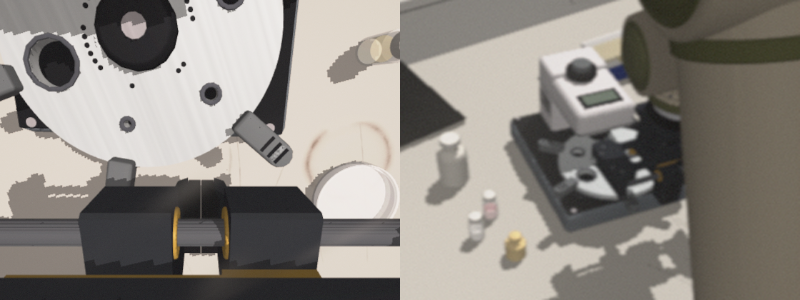

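The left half shows the finger in the gap between the front tab (120,172) and the right tab (262,138), touching neither. Now I'll push clockwise gently.

To row units: -48 mm is -0.06, -44 mm is -0.055.

Call:
jog_arm(moves=[[[-0.0013,-0.005,0,0,1],[-0.0025,-0.01,0,0,1],[-0.0038,-0.015,0,0,1],[-0.005,-0.02,0,0,1],[-0.005,-0.025,0,0,1],[-0.0063,-0.03,0,0,1],[-0.0063,-0.035,0,0,1],[-0.0063,-0.04,0,0,1],[-0.0063,-0.045,0,0,1],[-0.005,-0.05,0,0,1],[-0.005,-0.055,0,0,1],[-0.0038,-0.06,0,0,1]]])

```text
clock: 5.85
position: [482.4, 32.3, 126.7]
ee_rot: [[0.988, -0.156, -0.0], [-0.156, -0.988, -0.0], [-0.0, 0.0, -1.0]]
ft_force: [-0.0, -4.3, 0.9]
grip_width: 0.004
finger_force: 1.9
```

Call:
jog_arm(moves=[[[0.0013,-0.005,0,0,1],[0.0025,-0.01,0,0,1],[0.0038,-0.015,0,0,1],[0.005,-0.02,0,0,1],[0.0075,-0.025,0,0,1],[0.01,-0.03,0,0,1],[0.0125,-0.035,0,0,1],[0.015,-0.04,0,0,1],[0.015,-0.04,0,0,1],[0.015,-0.04,0,0,1]]])

```text
clock: 6.68
position: [499.2, 62.0, 126.7]
ee_rot: [[0.988, -0.155, -0.0], [-0.155, -0.988, 0.0], [-0.0, -0.0, -1.0]]
ft_force: [0.2, 0.7, 0.3]
grip_width: 0.005
finger_force: 0.0
```

Run:
```python
from h import *
s,p,d=shot('wrist','w3.png'); print(s['ft_force'],s['position'])
for l in ('vial_a','brass_weight','petri_dish'): print(l,[(round(o['p'],2),o['pixel']) for o in models.masks_of('wrist',l)])
```

```text
[0.21154781 0.6891441  0.25747073] [499.23596001  62.04976868 126.6545897 ]
vial_a [(0.92, [31.0, 36.5]), (0.84, [102.4, 15.6]), (0.67, [195.6, 72.9]), (0.37, [122.1, 398.0])]
brass_weight [(0.68, [31.6, 36.8]), (0.57, [196.6, 69.9]), (0.24, [119.8, 396.9])]
petri_dish [(0.2, [121.6, 397.3])]
```

View pics/w3.png

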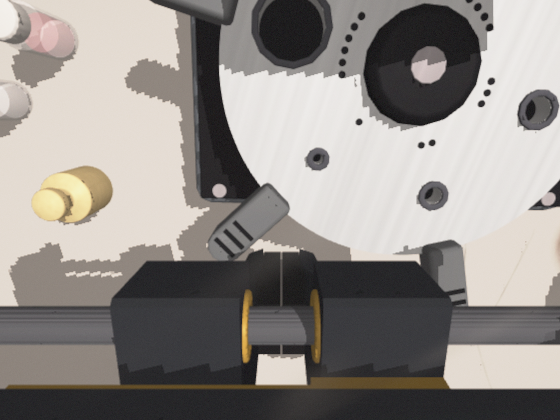

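The picture shows the hub top at (428,64), the wide opening at (291,27), the one-dot opening at (318,158) and the two-dot opening at (433,195). I'll compute the angle.

```bash
cat > ang.py <<'E'
from h import *
import sys
s=observe()
L=eval(sys.argv[1])
H=onplane('wrist',L[0][1],L[0][0],80,s);print('hub',np.round(H,1))
for c,r in L[1:]:
    w=onplane('wrist',r,c,70,s);v=(w-H)[:2];print(np.round(w,1),round(np.degrees(np.arctan2(v[1],v[0]))+10.4,1),round(np.hypot(*v),1))
E
python3 ang.py "[(428,64),(291,27),(318,158),(433,195),(538,109)]"
```

```text
hub [573.4   0.9  80. ]
[593.6  43.5  70. ] 75.0 47.2
[547.1  40.1  70. ] 134.3 47.2
[525.7  -2.6  70. ] -165.4 47.8
[552.3 -42.4  70. ] -105.6 48.2
```

To row units: 5 mm is 0.0063, 2 mm is 0.0025.

Call:
jog_arm(moves=[[[0,0.0025,0,0,1],[0,0.0063,0,0,1],[0,0.0063,0,0,1],[0,0.0063,0,0,1]]])

```text
clock: 7.22
position: [498.4, 56.6, 126.7]
ee_rot: [[0.988, -0.156, -0.0], [-0.156, -0.988, 0.0], [-0.0, -0.0, -1.0]]
ft_force: [0.0, 0.3, 0.2]
grip_width: 0.005
finger_force: 0.0
```

Run:
```python
from h import *
s,p,d=shot('wrist','w4.png'); print(s['ft_force'],s['position'])
g=cv2.cvtColor(p,cv2.COLOR_RGB2GRAY);g0=cv2.cvtColor(cv2.imread('pics/w3.png'),cv2.COLOR_BGR2GRAY)
for c,r in ((428,64),(291,27),(318,158),(433,195)):
    t=g0[max(0,r-24):r+24,c-24:c+24]; m=cv2.matchTemplate(g,t,cv2.TM_CCOEFF_NORMED); _,v,_,l=cv2.minMaxLoc(m); print((c,r),(l[0]+24,l[1]+min(r,24)),round(v,2))
```

```text
[0.00280736 0.31732069 0.19214229] [498.38038853  56.64306131 126.74148507]
(428, 64) (411, 64) 1.0
(291, 27) (276, 26) 0.75
(318, 158) (303, 158) 0.99
(433, 195) (419, 195) 0.99
```

```bash
python3 ang.py "[(411,64),(276,26),(303,158),(419,195)]"
```

```text
hub [573.6   1.5  80. ]
[594.   43.6  70. ] 74.5 46.9
[547.2  40.7  70. ] 134.3 47.3
[525.8  -2.2  70. ] -165.2 47.9
```

To row units: 4 mm is 0.005.

Call:
jog_arm(moves=[[[0,0.005,0,0,1],[0,0.005,0,0,1],[0,0.005,0,0,1],[0,0.005,0,0,1],[0,0.005,0,0,1],[0,0.005,0,0,1],[0,0.005,0,0,1],[0,0.005,0,0,1],[0,0.005,0,0,1],[0,0.005,0,0,1]]])

```text
clock: 8.1
position: [497.8, 53.0, 126.7]
ee_rot: [[0.988, -0.155, -0.0], [-0.155, -0.988, 0.0], [-0.0, -0.0, -1.0]]
ft_force: [-0.0, 0.8, -0.7]
grip_width: 0.007
finger_force: 0.0
```

Run:
```python
from h import *
s,p,d=shot('wrist','w5.png'); print(s['ft_force'],s['position'])
g=cv2.cvtColor(p,cv2.COLOR_RGB2GRAY);g0=cv2.cvtColor(cv2.imread('pics/w3.png'),cv2.COLOR_BGR2GRAY)
for c,r in ((428,64),(291,27),(318,158),(433,195)):
    t=g0[max(0,r-24):r+24,c-24:c+24]; m=cv2.matchTemplate(g,t,cv2.TM_CCOEFF_NORMED); _,v,_,l=cv2.minMaxLoc(m); print((c,r),(l[0]+24,l[1]+min(r,24)),round(v,2))
```

```text
[-0.03855377  0.8008201  -0.74385442] [497.77500938  52.98465183 126.72655101]
(428, 64) (400, 64) 0.99
(291, 27) (266, 26) 0.74
(318, 158) (294, 158) 0.99
(433, 195) (409, 195) 0.99
```

To row units: -16 mm is -0.02, -14 mm is -0.0175.

Call:
jog_arm(moves=[[[0,-0.005,0,0,1],[0,-0.0088,0,0,1],[0,-0.0125,0,0,1],[0.0025,-0.015,0,0,1],[0.0038,-0.0175,0,0,1],[0.0063,-0.02,0,0,1]]])

```text
clock: 8.65
position: [505.3, 68.2, 126.7]
ee_rot: [[0.988, -0.155, -0.0], [-0.155, -0.988, -0.0], [-0.0, 0.0, -1.0]]
ft_force: [0.7, -0.3, -0.0]
grip_width: 0.004
finger_force: 0.3
```

To row units: -7 mm is -0.0088, -6 mm is -0.0075.

Call:
jog_arm(moves=[[[0.0013,-0.0025,0,0,1],[0.0038,-0.005,0,0,1],[0.005,-0.0075,0,0,1],[0.0063,-0.0088,0,0,1],[0.0063,-0.0088,0,0,1]]])

```text
clock: 9.07
position: [511.4, 74.3, 126.7]
ee_rot: [[0.988, -0.155, 0.0], [-0.155, -0.988, 0.0], [0.0, -0.0, -1.0]]
ft_force: [0.1, 0.2, 0.8]
grip_width: 0.004
finger_force: 0.0
```

```bash
cat > trk.py <<'E'
from h import *
import sys
s,p,d=shot('wrist',sys.argv[1]); 
r=models.masks_of('wrist','turret_axis')
# dark hub: project known axis and fit rotation by template opening circles
A=np.array([572.9,.7]);m=viewer.camera_model('wrist');K=np.array(m['K']);T=np.array(m['T_tool_cam'])
R=np.array(s['ee_rot']);t=np.array(s['position'])
# rectify turret plane z=70: 4 px/mm, up = dens x
yaw=np.radians(-10.4);u=np.array([np.cos(yaw),np.sin(yaw)]);v=np.array([-u[1],u[0]])
N=440;gx,gy=np.meshgrid(np.arange(N),np.arange(N));X=(220-gy)/2;Y=(220-gx)/2
W=np.stack([A[0]+X*u[0]+Y*v[0],A[1]+X*u[1]+Y*v[1],np.full(X.shape,70.)],-1)
Q=((W-t)@R-T[:3,3])@T[:3,:3]
mx=(K[0,2]+K[0,0]*Q[...,0]/-Q[...,2]).astype(np.float32);my=(K[1,2]-K[1,1]*Q[...,1]/-Q[...,2]).astype(np.float32)
o=cv2.remap(p,mx,my,cv2.INTER_LINEAR)
cv2.imwrite('pics/rect_'+sys.argv[1],o[:,:,::-1]);print(s['clock'],s['position'],s['ft_force'])
E
python3 trk.py w6.png
```

```text
9.0667 [511.44057442  74.30775488 126.713443  ] [0.11406509 0.15103876 0.80732738]
```

View pics/rect_w6.png

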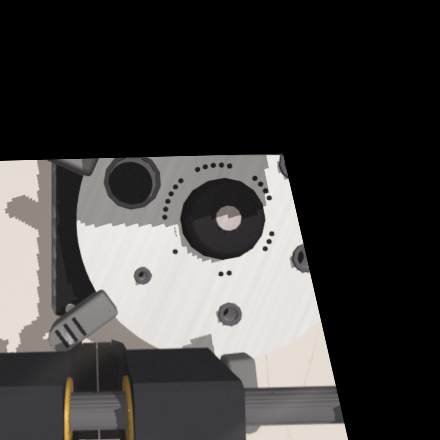

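The rectified picture (2 px/mm, centre (220,220)) shows the wide opening at (132,182), so the turret is at about 66° and still moving with the finger. I'll retract the finger and see where the turret settles.

To row units: 6 mm is 0.0075, -4 mm is -0.005.

Call:
jog_arm(moves=[[[-0.0025,0.0038,0,0,1],[-0.005,0.0075,0,0,1],[-0.005,0.0075,0,0,1],[-0.005,0.0075,0,0,1],[-0.005,0.0075,0,0,1],[-0.005,0.0075,0,0,1],[-0.005,0.0075,0,0,1],[-0.005,0.0075,0,0,1]]])

```text
clock: 9.83
position: [506.4, 68.9, 126.7]
ee_rot: [[0.988, -0.156, 0.0], [-0.156, -0.988, 0.0], [0.0, -0.0, -1.0]]
ft_force: [-0.0, -0.4, -0.2]
grip_width: 0.004
finger_force: 0.0
```

```bash
cat >> trk.py <<'E'
# turret angle: find round openings' rim contrast by polar profile at 48 mm
g=cv2.cvtColor(o,cv2.COLOR_RGB2GRAY).astype(float); valid=(o.sum(2)>0)
best=[]
for th in np.arange(-30,120,.25):
    sc=[];
    for k,rad in enumerate((12,2,3.5,5,6.5,8)):
        a=np.radians(th+60*k);cx,cy=220-2*48*np.sin(a),220-2*48*np.cos(a)
        ang=np.linspace(0,2*np.pi,40)
        ii=[(cy+2*(rad-1)*np.sin(ang)),(cx+2*(rad-1)*np.cos(ang))]; oo=[(cy+2*(rad+5)*np.sin(ang)),(cx+2*(rad+5)*np.cos(ang))]
        if max(cy,cx)>330 or min(cy,cx)<0: continue
        I=[np.round(q).astype(int) for q in ii];O=[np.round(q).astype(int) for q in oo]
        if not (valid[I[0],I[1]].all() and valid[O[0],O[1]].all()): continue
        sc.append(np.median(g[O[0],O[1]])-g[I[0],I[1]].mean())
    if len(sc)>1: best.append((np.mean(sc),th,len(sc)))
best.sort(reverse=True);print('turret',best[:3])
E
python3 trk.py w7.png
```

```text
9.8333 [506.38375788  68.86655512 126.71704962] [-0.02266318 -0.35285024 -0.22842347]
turret [(np.float64(165.8375), np.float64(64.5), 2), (np.float64(163.425), np.float64(64.25), 2), (np.float64(161.925), np.float64(64.75), 2)]
```

To row units: 106 mm is 0.1325, 75 mm is 0.0938.

Call:
jog_arm(moves=[[[-0.0063,0.005,-0.0188,0,1],[-0.0075,0.0075,-0.05,0,1],[-0.01,0.05,-0.05,0,1],[-0.01,0.0938,-0.05,0,1],[-0.0088,0.1325,-0.05,0,1],[-0.0088,0.1325,-0.05,0,1],[-0.0088,0.1325,-0.025,0,1],[-0.0088,0.1325,0,0,1],[-0.0088,0.1325,0,0,1]]])

```text
clock: 10.68
position: [481.6, -34.2, 124.1]
ee_rot: [[0.988, -0.156, -0.005], [-0.156, -0.988, 0.002], [-0.005, -0.001, -1.0]]
ft_force: [-0.5, 0.3, 0.2]
grip_width: 0.002
finger_force: 0.0
```

```bash
python3 trk.py w8.png
```

```text
10.6833 [481.61985554 -34.17074219 124.06278169] [-0.53305926  0.29978404  0.15705642]
turret [(np.float64(143.48333333333335), np.float64(69.25), 3), (np.float64(143.15833333333333), np.float64(69.5), 3), (np.float64(142.76666666666668), np.float64(67.5), 3)]
```

To row units: -65 mm is -0.0813, -60 mm is -0.075.

Call:
jog_arm(moves=[[[-0.0025,-0.0075,0,0,1],[-0.005,-0.015,0,0,1],[-0.0075,-0.0225,0,0,1],[-0.01,-0.03,0,0,1],[-0.0113,-0.0375,0,0,1],[-0.0125,-0.0438,0,0,1],[-0.0138,-0.05,0,0,1],[-0.0138,-0.0563,0,0,1],[-0.0138,-0.0625,0,0,1],[-0.0138,-0.0688,0,0,1],[-0.0125,-0.075,0,0,1],[-0.0125,-0.0813,0,0,1]]])

```text
clock: 11.78
position: [483.4, 31.2, 126.7]
ee_rot: [[0.988, -0.156, -0.0], [-0.156, -0.988, -0.0], [-0.0, 0.0, -1.0]]
ft_force: [-0.1, -5.4, -0.2]
grip_width: 0.008
finger_force: 2.1
```

```bash
python3 trk.py w9.png
```

```text
11.7833 [483.38715641  31.20490736 126.70772238] [-0.0899032  -5.40767922 -0.16207564]
turret [(np.float64(184.72500000000002), np.float64(96.25), 2), (np.float64(184.4875), np.float64(95.25), 2), (np.float64(184.425), np.float64(95.5), 2)]
```

To row units: -20 mm is -0.025, -16 mm is -0.02.

Call:
jog_arm(moves=[[[0,-0.005,0,0,1],[0.0013,-0.01,0,0,1],[0.0038,-0.015,0,0,1],[0.005,-0.02,0,0,1],[0.0075,-0.025,0,0,1]]])

```text
clock: 12.3
position: [492.3, 50.4, 126.7]
ee_rot: [[0.988, -0.156, -0.0], [-0.156, -0.988, 0.0], [-0.0, -0.0, -1.0]]
ft_force: [-0.2, -0.3, 0.6]
grip_width: 0.004
finger_force: 0.1
```

To row units: -14 mm is -0.0175, -12 mm is -0.015.

Call:
jog_arm(moves=[[[0.0025,-0.005,0,0,1],[0.005,-0.01,0,0,1],[0.0075,-0.015,0,0,1],[0.0088,-0.0175,0,0,1],[0.0088,-0.0175,0,0,1],[0.0088,-0.0175,0,0,1]]])

```text
clock: 12.8
position: [501.3, 62.6, 126.7]
ee_rot: [[0.988, -0.155, -0.0], [-0.155, -0.988, 0.0], [-0.0, -0.0, -1.0]]
ft_force: [0.3, 0.1, 0.2]
grip_width: 0.004
finger_force: 0.0
```

```bash
python3 trk.py w10.png
```

```text
12.8 [501.28886185  62.61180878 126.65187089] [0.32545166 0.08393378 0.16558198]
turret [(np.float64(179.6875), np.float64(73.0), 2), (np.float64(179.45), np.float64(73.25), 2), (np.float64(179.075), np.float64(72.75), 2)]
```

View pics/rect_w10.png

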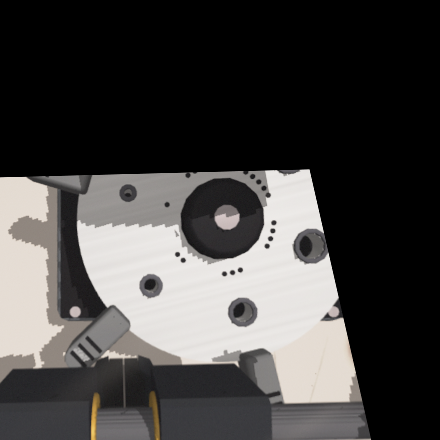

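The wide opening is now hidden by the head. The one-dot opening at (128,193) and two-dot at (151,285) put the turret at +13.5°. I'll keep pushing it gently to 0.

To row units: -15 mm is -0.0188, -13 mm is -0.0163.

Call:
jog_arm(moves=[[[0.0025,-0.0038,0,0,1],[0.005,-0.0075,0,0,1],[0.0075,-0.0113,0,0,1],[0.01,-0.0138,0,0,1],[0.0125,-0.0163,0,0,1],[0.015,-0.0188,0,0,1],[0.015,-0.0188,0,0,1],[0.015,-0.0188,0,0,1]]])

```text
clock: 13.57
position: [515.6, 75.6, 126.7]
ee_rot: [[0.988, -0.155, 0.0], [-0.155, -0.988, 0.0], [0.0, -0.0, -1.0]]
ft_force: [-0.1, -0.6, 0.2]
grip_width: 0.003
finger_force: 0.0
```

```bash
sed -i 's/arange(-30,120,.25)/arange(-20,25,.25)/' trk.py; python3 trk.py w11.png
```

```text
13.5667 [515.63246728  75.5901951  126.71032445] [-0.13679915 -0.55185914  0.1941285 ]
turret [(np.float64(129.78333333333333), np.float64(-1.0), 3), (np.float64(129.40833333333333), np.float64(-0.5), 3), (np.float64(129.39166666666668), np.float64(-1.25), 3)]
```

To row units: -175 mm is -0.2188, -140 mm is -0.175.

Call:
jog_arm(moves=[[[-0.0038,0.005,0,0,1],[-0.005,0.0075,-0.025,0,1],[-0.005,0.0075,-0.075,0,1],[-0.005,0.0075,-0.125,0,1],[-0.005,0.0075,-0.175,0,1],[0.0125,0.025,-0.2188,0,1],[0.0375,0.05,-0.2188,0,1],[0.0688,0.075,-0.2188,0,1],[0.0888,0.0913,-0.2188,0,1],[0.0888,0.0913,-0.2188,0,1],[0.0888,0.0913,-0.2188,0,1]]])

```text
clock: 14.58
position: [574.1, -8.4, 301.2]
ee_rot: [[0.988, -0.157, -0.001], [-0.157, -0.988, 0.0], [-0.001, -0.0, -1.0]]
ft_force: [0.1, 0.5, 0.5]
grip_width: 0.005
finger_force: 0.0
```

```bash
python3 trk.py w12.png
python3 - <<'E'
import cv2
a=cv2.imread('pics/w12.png'); cv2.imwrite('pics/w12b.png',cv2.resize(a,(800,600),interpolation=cv2.INTER_CUBIC))
E
```

```text
14.5833 [574.0918383   -8.36134348 301.17868639] [0.1244269  0.46513195 0.49905334]
turret [(np.float64(69.22916666666667), np.float64(3.5), 6), (np.float64(69.075), np.float64(3.75), 6), (np.float64(69.05833333333334), np.float64(4.25), 6)]
```

View pics/w12b.png

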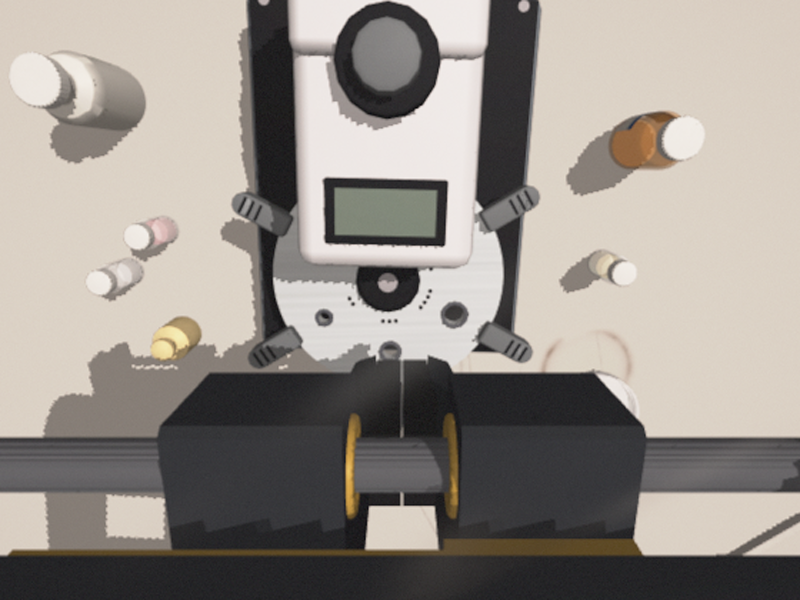

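The turret now looks nearly symmetric about the head: the two-dot opening is at (324,317), four-dot at (454,314), three-dot at (391,350), and the hub at (388,283). The things around it are undisturbed. Now the numbers.

Run:
```python
from h import *
s=observe();f=1.4286;A=np.array([572.9,.6])
for nm,c,r,z,k in (('hub',388,282,80,0),('key',387,53,168,0),('o2',324,317,70,120),('o4',454,314,70,240),('o3',390,350,70,180),('tabL',257,350,78,120),('tabR',511,345,78,240),('tL',256,210,78,60),('tR',516,206,78,300),('p1',264,2,45,0),('p2',524,6,45,0),('s',279,341,45,0)):
    w=onplane('wrist',r/f,c/f,z,s);v=w[:2]-A
    print(nm,np.round(w,1),round((np.degrees(np.arctan2(v[1],v[0]))+10.4-k+180)%360-180,1),round(np.hypot(*v),1))
```

```text
hub [573.2   1.2  80. ] 72.2 0.7
key [681.2 -18.3 168. ] 0.5 110.0
o2 [554.9  45.8  70. ] 2.2 48.7
o4 [544.  -36.2  70. ] 2.3 46.8
o3 [526.3   7.9  70. ] 1.5 47.1
tabL [542.2  90.2  78. ] -0.7 94.7
tabR [520.7 -68.6  78. ] 3.4 86.7
tL [627.6  71.   78. ] 2.6 89.1
tR [606.2 -80.1  78. ] 2.8 87.3
p1 [743.9  48.3  45. ] 26.0 177.5
p2 [ 718. -103.   45.] -25.1 178.3
s [535.8  85.2  45. ] 124.0 92.4
```

To row units: 107 mm is 0.1338, 95 mm is 0.1188.

Call:
jog_arm(moves=[[[0.0375,-0.0025,0,0,1],[0.0813,-0.005,0,0,1],[0.1188,-0.0075,0,0,1],[0.1338,-0.0075,0.0125,0,1],[0.1338,-0.0075,0.0438,0,1],[0.1338,-0.0075,0.0688,0,1],[0.1338,-0.0075,0.0813,0,1],[0.1338,-0.0075,0.0813,0,1]]])

```text
clock: 15.35
position: [680.0, -17.5, 234.6]
ee_rot: [[0.988, -0.155, -0.004], [-0.155, -0.988, 0.001], [-0.004, -0.0, -1.0]]
ft_force: [-1.0, -0.9, -1.0]
grip_width: 0.006
finger_force: 0.0
```

To row units: 8 mm is 0.01, 7 mm is 0.0088.

Call:
jog_arm(moves=[[[0,0,0.0025,0,1],[0,0,0.005,0,1],[0,0,0.0075,0,1],[0,0,0.0088,0,1],[0,0,0.01,0,1],[0,0,0.01,0,1]]])

```text
clock: 15.85
position: [681.2, -18.4, 229.5]
ee_rot: [[0.988, -0.156, 0.002], [-0.156, -0.988, -0.0], [0.002, -0.0, -1.0]]
ft_force: [0.7, 0.2, 3.0]
grip_width: 0.003
finger_force: 1.8
```

To row units: 4 mm is 0.005, 3 mm is 0.0038.

Call:
jog_arm(moves=[[[0,0,0.0013,0,1],[0,0,0.0025,0,1],[0,0,0.0038,0,1],[0,0,0.005,0,1],[0,0,0.005,0,1],[0,0,0.005,0,1]]])

```text
clock: 16.35
position: [681.2, -18.3, 226.3]
ee_rot: [[0.988, -0.155, 0.002], [-0.155, -0.988, -0.0], [0.002, -0.0, -1.0]]
ft_force: [-1.6, 1.8, 11.6]
grip_width: 0.004
finger_force: 5.5
```

To row units: 0.5 mm is 0.0006.

Call:
jog_arm(moves=[[[0,0,0.0006,0,1],[0,0,0.0006,0,1],[0,0,0.0006,0,1],[0,0,0.0006,0,1]]])

```text
clock: 16.68
position: [681.2, -18.3, 226.3]
ee_rot: [[0.988, -0.155, 0.003], [-0.155, -0.988, -0.0], [0.003, 0.0, -1.0]]
ft_force: [-2.3, 1.1, 13.4]
grip_width: 0.006
finger_force: 6.7
```

To row units: -107 mm is -0.1338, -75 mm is -0.0938.

Call:
jog_arm(moves=[[[0,0,-0.0025,0,1],[0,0,-0.0063,0,1],[0,0,-0.01,0,1],[0,0,-0.025,0,1],[0,0,-0.0563,0,1],[0,0,-0.0938,0,1],[-0.0375,0,-0.0938,0,1],[-0.0875,0.0025,-0.0938,0,1],[-0.1338,0.0075,-0.0938,0,1],[-0.1338,0.0075,-0.0938,0,1],[-0.1338,0.0075,-0.0938,0,1]]])

```text
clock: 17.6
position: [572.8, -7.6, 299.1]
ee_rot: [[0.988, -0.156, -0.002], [-0.156, -0.988, 0.0], [-0.002, 0.0, -1.0]]
ft_force: [1.1, -0.0, 0.1]
grip_width: 0.003
finger_force: 0.0
```

```bash
python3 trk.py w13.png
python3 - <<'E'
from h import *
a=cv2.imread('pics/w12.png',0);b=cv2.imread('pics/w13.png',0)
s=observe()
for c,r in ((388,282),(387,53),(324,317),(454,314),(390,348),(511,345),(256,210)):
    c,r=int(c/1.4286),int(r/1.4286);h=16
    t=a[r-h:r+h,c-h:c+h];m=cv2.matchTemplate(b[max(0,r-40):r+40,c-40:c+40],t,5);_,v,_,l=cv2.minMaxLoc(m);print((c,r),(l[0]+h+c-40-c,l[1]+h+max(0,r-40)-r),round(v,2))
E
```

```text
17.6 [572.84421056  -7.56181434 299.09867834] [ 1.0647537  -0.01700821  0.10491111]
turret [(np.float64(66.93333333333332), np.float64(3.5), 6), (np.float64(66.86666666666666), np.float64(3.75), 6), (np.float64(66.77083333333333), np.float64(4.25), 6)]
(271, 197) (1, -2) 0.99
(270, 37) (0, -5) 0.91
(226, 221) (0, -2) 0.98
(317, 219) (1, -1) 0.99
(272, 243) (0, 0) 0.97
(357, 241) (1, -1) 0.99
(179, 146) (0, -2) 0.99
```

```bash
python3 -c "
from h import *
print(bot.finish_job())"
```

```text
the job is handed in; nothing more can be done
None
```

I turned the turret until the six-dot opening was under the lens (about 2 mm off the lens axis by the camera), then pressed the key to its stop at 13 N and released it. The job is handed in, but no verdict came back. One doubt: I never saw the turret snap into its click — it stayed wherever the finger left it, so I pushed it to within 2–4° of zero. The densitometer and nearby things look undisturbed in the picture taken before the key press.

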